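Lift a broad clay tile with a flat lifter onto the bar rack

TASK

Slide the flat lifter under the square clay tile on the drying board, lift the tile off on the blade, and lay it level across the two bars of the rack, centred between them and square to them. Then draw the lifter out from under it and lay it flat on the bench or the thin sheet there, touching neither the rack nor the board. Never touch the tile with the gripper, and leave the plaster plug and the pinch of clay undisturbed.

Things in the scene. Friction and masses are not known exactly. Their poses are not given: they have to be found in the camera images.
- lifter: Loose flat lifter, 0.25 kg, lying on the thin grey sheet (top 4 mm over the bench). Steel blade 210 x 50 x 3 mm, last 20 mm tapering to a 1.5 mm front edge. Wooden handle over the rear: x -74 to +18, 24 wide, underside 34 and top 60 mm above the blade's underside, on two posts. Origin: blade underside below the grip (near the COM). x along the blade: front edge +140, rear -70 mm; z up.
- tile: Loose square reddish clay tile 120 x 120 x 10 mm, about 0.22 kg, too broad to grip. Underside flat 104 x 104 mm; round it a bevel rises 4 mm over 8 mm outwards, so a thin blade kept down on the board runs under. Origin: centre of underside; x, y along its sides. Starts on the board, within 5 degrees of square, up to 20 mm short of the fence; pushed, it slides to the fence and is held there.
- board: Fixed plywood drying board, 185 x 136 mm, 10 mm thick (its top is 10 mm above the bench), with a wooden fence across its far end, 12 mm thick, standing 30 mm above the bench. Origin at bench level; x points to the fence, inner face at x = +70 mm; open near end, from which the lifter comes, at x = -115 mm; sides at y = +-68 mm; z up.
- rack: Fixed grey rack on the bench: two bars along x, 160 long, 20 wide, 30 mm high, middles at y = +-47 mm, 74 mm gap between (the blade fits down into it over bare bench). A cross bar 18 mm high joins them at x = +80 to +95; the end x = -80 mm is open, to draw the blade out. Origin: bench level, midway between the bars; z up. The tile belongs centred over it, underside at z = 30 mm.
- plug: Bystander: small loose white plaster plug, 30 wide, 28 mm high. Origin: centre of its underside.
- clay_lump: Bystander: loose pinch of pale clay, 41 x 47 x 17 mm. Origin: centre of its underside.
- drawer_cabinet: Fixed blue drawer cabinet, 130 mm high, always in the same place ahead and to the right; it and its open drawers fill x > 0.49, y < -0.21 m, close to where the lifter starts. Lift the lifter and bring it away to the left before turning it, or the blade strikes the cabinet. Origin: centre of its underside.

How it is judged:
By the outcome, as a careful person would: the job done as asked, in the order asked, and still so for the second after the job is handed in, with the robot touching nothing.
It also fails if it takes over 67 s, if anything falls off the work surface, if the arm or the gripper's body presses on something with over 40 N, if the wrist force passes 120 N, or if a joint passes its speed limit or range.

ROBOT

A 6-joint arm with a two-finger parallel gripper is mounted at the origin on the work surface; the furniture and walls round the work are solid. World frame = base frame: x ahead of the robot, y to its left, z up, the work surface at z = 0. Lengths are in mm, angles in rad, forces in N, time in s.
With the tool pointing down it reaches from about 325 to 875 mm from the base axis. Payload 4.4 kg.
Tool frame: the origin (TCP) lies where the fingers leave the gripper's body, on its centre line; the fingertips stand 73 mm ahead of it and the grasp point (between the pads) lies 54 mm ahead of it; z points along the fingers, y is the line along which they close (so a half turn about z gives the same grasp; the last joint's range is limited). The gripper opens to 85 mm and grips with 20 to 120 N. Pads are 22 mm wide; open, the fingers measure 114 mm over their backs; the gripper's body (76 mm by 85 mm) begins 54 mm behind the grasp point. The pads swing forward as they close: fully open they stand 13 mm farther back than shut.
Start: joints at [-1.454, 0.207, 1.542, -0, 1.393, -0.15], TCP at [152.138, -554.51, 303.882] pointing down, gripper open.
Joint ranges: [-2.73, 2.73], [-0.86, 2.22], [0.23, 2.46], [-1.11, 4.25], [0.08, 2.63], [-2.82, 2.82]. Speed limits (rad/s): [2.79, 2.79, 3.14, 3.14, 3.14, 3.14].

INTERFACE

Orientations are given as a 3x3 rotation matrix whose columns are the frame's x, y, z axes.
In Python, from plant import ctrl gives the robot as it stands. Calls block until the motion is done:
- ctrl.move_ptp(position, orientation): joint-space move of the TCP to a pose.
- ctrl.move_l(position, rot=None, vel=150, threshold=None): straight line of the TCP; rot=None keeps the orientation; vel is the mean speed in mm/s. With threshold (N) it stops when the force on the tool has changed by that much, and returns True; else False.
- ctrl.set_joints(angles): joint-space move.
- ctrl.gripper_to(opening, force=None): finger opening in mm; force is the grip in N (None keeps the last); returns when the fingers have stopped.
- ctrl.hold(seconds).
- ctrl.solve_ik(position, orientation): joint angles nearest the present ones, or None.
- ctrl.read_state(): the state.
- ctrl.grab_frame(name): name is "scene" or "top" or "wrist"; returns the picture (384x512x3 uint8, red, green, blue); there is no depth.
- ctrl.camera_params(name): a dict with "mtx" (3x3 intrinsics, pixels), "R" (3x3) and "t" (3): a world point X has camera coordinates R X + t; the wrist camera has in their place "T_tool_cam" (4x4, takes a point from camera to tool coordinates, whose origin is the TCP and whose axes are the flange's). Camera axes: x right, y down, z forward; pixel columns grow to the right and rows downward; lengths in mm; the calibration is good to about 2 mm. A picture is of the moment at which its call begins: read the wrist's pose just before it. camera_params takes no time and is no camera call.
A pose or a line that the arm cannot do raises ctrl.MotionError and nothing moves.
- ctrl.finish_job(): hands the job in; it is judged then, once.
The state is a dict: "t": time; "q": joint angles; "qvel": joint speeds; "tau": joint torques, N m; "eef_pos": TCP position; "eef_rot": TCP orientation; "force": force on the tool from outside, world axes, zero at the start; "wrist_torque": the same for the moment, N m; "grip_width": finger opening in mm; "grasp_force": force on a finger pad.
Only numpy, scipy, OpenCV 4.12 (cv2) and the standard library are available. Lean on these libraries where they do the work, as an engineer would, in place of code of your own. Each camera call takes 0.05 s, during which the arm holds its last target. There are 200 camera calls.

## Working session

There is one attempt and no reset: what is moved stays moved. The work goes in short steps, each a Python script; the robot and the scene stay as the last script left them, time stands still between calls to the robot, and variables do not carry over. Pictures are saved under pics/ and viewed, at most 10 in all, crops included, and the job is handed in when it is done.

```bash
ls; mkdir -p pics
python3 - <<'E'
from plant import ctrl
import cv2,numpy as np
for n in("scene","top"):
    f=ctrl.grab_frame(n); cv2.imwrite(f"pics/{n}0.png",cv2.resize(f[:,:,::-1],(800,600),interpolation=cv2.INTER_CUBIC))
    cv2.imwrite(f"{n}_raw.png",f[:,:,::-1])
    p=ctrl.camera_params(n);print(n,{k:np.round(v,3).tolist() for k,v in p.items()}, (-p["R"].T@p["t"]).round())
print({k:np.round(v,3).tolist() for k,v in ctrl.camera_params("wrist").items()})
print(ctrl.read_state())
E
```

```text
pics
plant.py
scene {'mtx': [[383.461, 0.0, 252.067], [0.0, 383.461, 192.835], [0.0, 0.0, 1.0]], 'R': [[-0.809, -0.588, 0.023], [-0.292, 0.367, -0.883], [0.51, -0.721, -0.469]], 't': [475.77, 182.301, 986.224]} [-65. 924. 612.]
top {'mtx': [[353.888, 0.0, 258.044], [0.0, 353.888, 187.639], [0.0, 0.0, 1.0]], 'R': [[-0.025, -1.0, -0.005], [-0.996, 0.026, -0.081], [0.081, 0.003, -0.997]], 't': [43.304, 567.29, 878.891]} [495.  26. 922.]
{'mtx': [[333.274, 0.0, 253.118], [0.0, 333.274, 191.349], [0.0, 0.0, 1.0]], 'T_tool_cam': [[0.002, -0.957, -0.289, 72.753], [1.0, 0.002, 0.0, 0.323], [0.0, -0.289, 0.957, -69.507], [0.0, 0.0, 0.0, 1.0]]}
{'t': 0.1, 'q': array([-1.45351380e+00,  2.07349914e-01,  1.54281784e+00,  4.07845599e-05,
        1.39346678e+00, -1.50510646e-01]), 'qvel': array([ 0.00064954, -0.00222974, -0.00283454,  0.00154914, -0.00062654,
        0.00032897]), 'tau': array([-1.30052060e-03, -3.84096336e+01, -2.92549682e+01, -1.93234082e-04,
        4.87775644e-03,  6.79064954e-06]), 'eef_pos': array([ 152.07771523, -553.97906044,  302.82991337]), 'eef_rot': array([[ 9.64359129e-01,  2.64596731e-01, -1.99058667e-04],
       [ 2.64596580e-01, -9.64357049e-01,  2.03254754e-03],
       [ 3.45841805e-04, -2.01277602e-03, -9.99997915e-01]]), 'force': array([ 0.11246051,  0.35852038, -0.96122378]), 'wrist_torque': array([-7.45324542e-02, -4.54626747e-02, -4.30114764e-07]), 'grasp_force': 0.0, 'grip_width': 85.31414678417484}
```

View pics/top0.png

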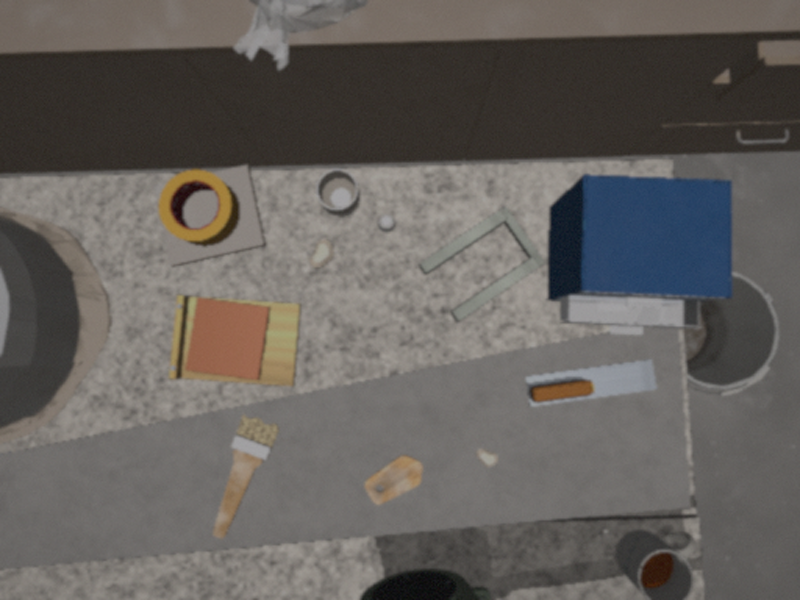

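View pics/scene0.png

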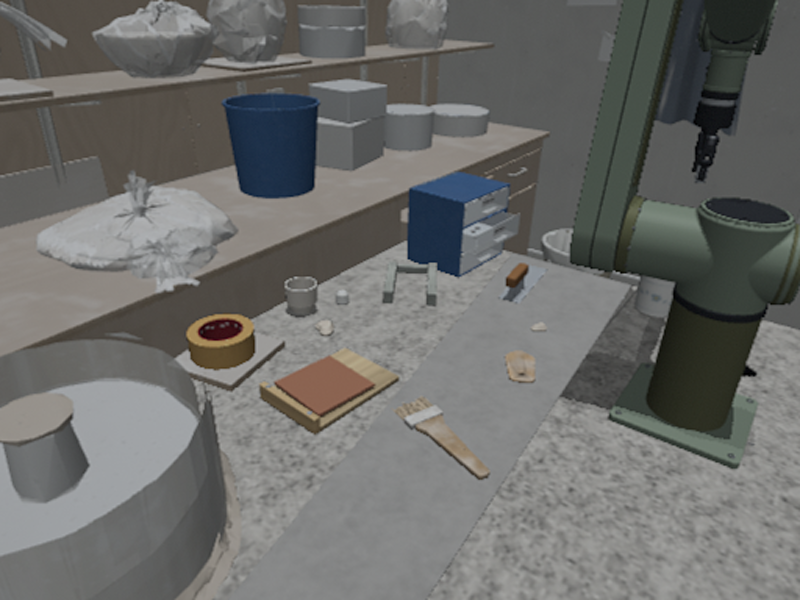

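The top view shows the board on the left with its fence towards +y, and the tile at about (228,340). The rack is a U centred near (480,265), opening to the lower left. The lifter is at (590,385), with its handle to the left and its front towards -y. The plug is at (387,222) and the clay lump at (320,253). Next I'll get rough poses, then wrist views.

```bash
cat > h.py <<'E'
from plant import ctrl
import cv2,numpy as np,json
def unproj(p,R,t,uv,z):
    d=np.linalg.solve(p["mtx"],np.array([*uv,1.])); d=R.T@d; c=-R.T@t
    return c+d*(z-c[2])/d[2]
def top(u,v,z,s=1.5625):
    p=ctrl.camera_params("top"); return unproj(p,p["R"],p["t"],((u+.5)/s-.5,(v+.5)/s-.5),z)
def down(yaw):  # tool pointing down, tool x axis at yaw
    c,s=np.cos(yaw),np.sin(yaw); return np.array([[c,s,0],[s,-c,0],[0,0,-1.]])
E
python3 - <<'E'
from h import *
P={'lift':(4+2,[(527,375),(527,405),(655,362),(656,388)]),'board':(10,[(300,303),(293,384)]),'fence':(30,[(180,297),(170,378)]),'tile':(20,[(193,300),(270,305),(264,380),(187,374)]),
'rack':(30,[(421,267),(505,210),(543,262),(457,318)]),'plug':(14,[(387,222)]),'lump':(8,[(320,253)])}
for k,(z,l) in P.items(): print(k,[top(*a,z).round()[:2].tolist() for a in l])
for x,y in((420,-250),(520,-100),(450,200)):
  for yaw in np.arange(-3,3.2,.4):
    q=ctrl.solve_ik(np.array([x,y,260.]),down(yaw)); print((x,y),round(yaw,2),None if q is None else np.round(q,2))
E
```

```text
lift [[430.0, -170.0], [382.0, -168.0], [446.0, -381.0], [404.0, -380.0]]
board [[558.0, 200.0], [425.0, 213.0]]
fence [[571.0, 391.0], [441.0, 406.0]]
tile [[567.0, 374.0], [555.0, 248.0], [434.0, 258.0], [447.0, 383.0]]
rack [[610.0, -1.0], [700.0, -141.0], [613.0, -199.0], [526.0, -57.0]]
plug [[689.0, 53.0]]
lump [[641.0, 166.0]]
(420, -250) -3.0 [-0.71  0.06  1.8  -0.    1.28 -2.43]
(420, -250) -2.6 None
(420, -250) -2.2 None
(420, -250) -1.8 [-0.71  0.06  1.8  -0.    1.28  2.66]
(420, -250) -1.4 [-0.71  0.06  1.8  -0.    1.28  2.26]
(420, -250) -1.0 [-0.71  0.06  1.8  -0.    1.28  1.86]
(420, -250) -0.6 [-0.71  0.06  1.8  -0.    1.28  1.46]
(420, -250) -0.2 [-0.71  0.06  1.8  -0.    1.28  1.06]
(420, -250) 0.2 [-0.71  0.06  1.8  -0.    1.28  0.66]
(420, -250) 0.6 [-0.71  0.06  1.8  -0.    1.28  0.26]
(420, -250) 1.0 [-0.71  0.06  1.8  -0.    1.28 -0.14]
(420, -250) 1.4 [-0.71  0.06  1.8  -0.    1.28 -0.54]
(420, -250) 1.8 [-0.71  0.06  1.8  -0.    1.28 -0.94]
(420, -250) 2.2 [-0.71  0.06  1.8  -0.    1.28 -1.34]
(420, -250) 2.6 [-0.71  0.06  1.8  -0.    1.28 -1.74]
(420, -250) 
[... 970 characters left out ...]
2 [ 0.24  0.07  1.79 -0.    1.28 -2.27]
(450, 200) -1.8 [ 0.24  0.07  1.79 -0.    1.28 -2.67]
(450, 200) -1.4 None
(450, 200) -1.0 [ 0.24  0.07  1.79 -0.    1.28  2.81]
(450, 200) -0.6 [ 0.24  0.07  1.79 -0.    1.28  2.41]
(450, 200) -0.2 [ 0.24  0.07  1.79 -0.    1.28  2.01]
(450, 200) 0.2 [ 0.24  0.07  1.79 -0.    1.28  1.61]
(450, 200) 0.6 [ 0.24  0.07  1.79 -0.    1.28  1.21]
(450, 200) 1.0 [ 0.24  0.07  1.79 -0.    1.28  0.81]
(450, 200) 1.4 [ 0.24  0.07  1.79 -0.    1.28  0.41]
(450, 200) 1.8 [ 0.24  0.07  1.79 -0.    1.28  0.01]
(450, 200) 2.2 [ 0.24  0.07  1.79 -0.    1.28 -0.39]
(450, 200) 2.6 [ 0.24  0.07  1.79 -0.    1.28 -0.79]
(450, 200) 3.0 [ 0.24  0.07  1.79 -0.    1.28 -1.19]
```

```bash
cat >> h.py <<'E'
def snap(name):
    s=ctrl.read_state(); f=ctrl.grab_frame("wrist")
    cv2.imwrite(f"pics/{name}.png",cv2.resize(f[:,:,::-1],(800,600),interpolation=cv2.INTER_CUBIC)); cv2.imwrite(f"{name}_raw.png",f[:,:,::-1])
    json.dump([s["eef_pos"].tolist(),s["eef_rot"].tolist()],open(name+".json","w"))
def wcam(name):
    p=ctrl.camera_params("wrist"); pos,rot=map(np.array,json.load(open(name+".json")))
    T=np.eye(4);T[:3,:3]=rot;T[:3,3]=pos; M=np.linalg.inv(T@p["T_tool_cam"]); return p,M[:3,:3],M[:3,3]
def wr(name,u,v,z,s=1.5625):
    p,R,t=wcam(name); return unproj(p,R,t,((u+.5)/s-.5,(v+.5)/s-.5),z)
def proj(name,X,s=1.5625):
    p,R,t=wcam(name); c=(p["mtx"]@(R@np.atleast_2d(X).T+t[:,None])); return ((c[:2]/c[2]).T+.5)*s-.5
E
python3 - <<'E'
from h import *
def at(c,yaw,z,name):
    sh=72-.302*(z+69); d=np.array([np.cos(yaw),np.sin(yaw)])
    p=np.array([*(np.array(c)-sh*d),z]); ctrl.move_ptp(p,down(yaw)); ctrl.hold(.3); snap(name)
at((500,300),1.49,230,"w_board")
at((612,-100),-1.01,230,"w_rack")
at((415,-275),-1.48,230,"w_lift")
print(ctrl.read_state()["t"])
E
```

```text
7.15
```

View pics/w_board.png

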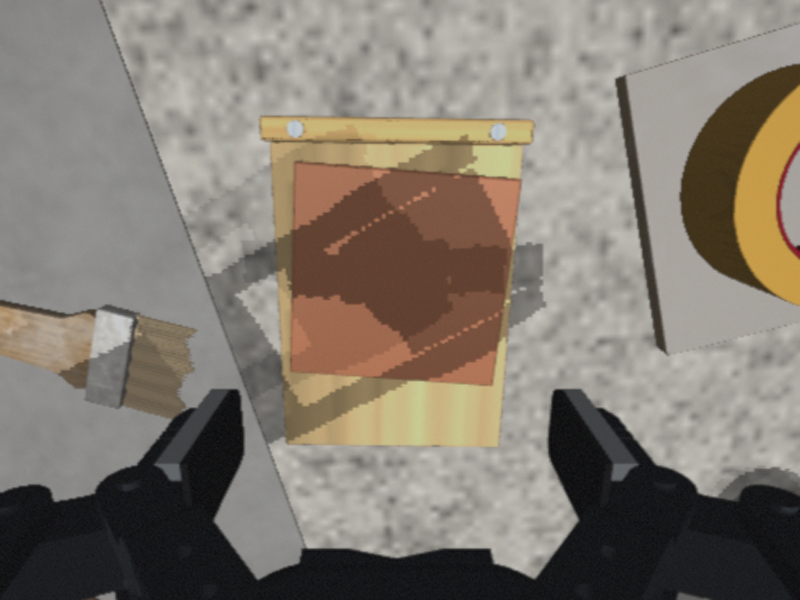

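View pics/w_rack.png

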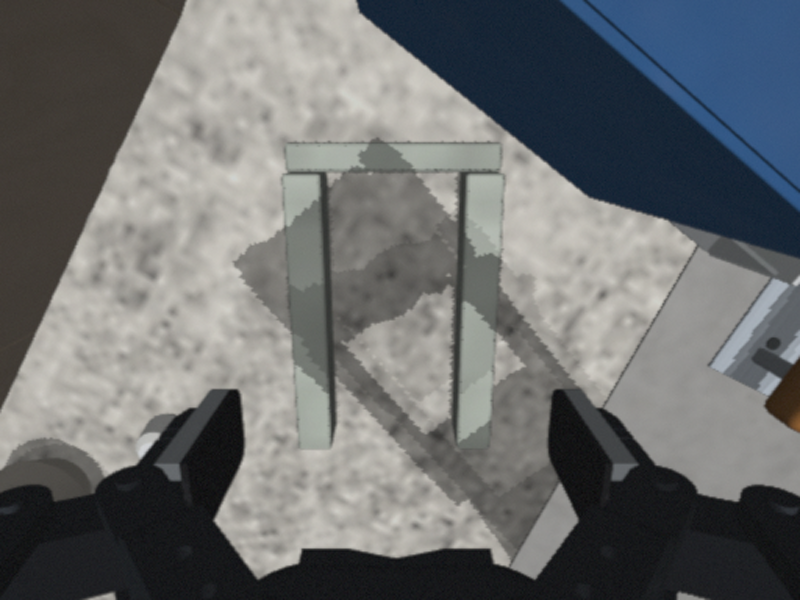

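View pics/w_lift.png

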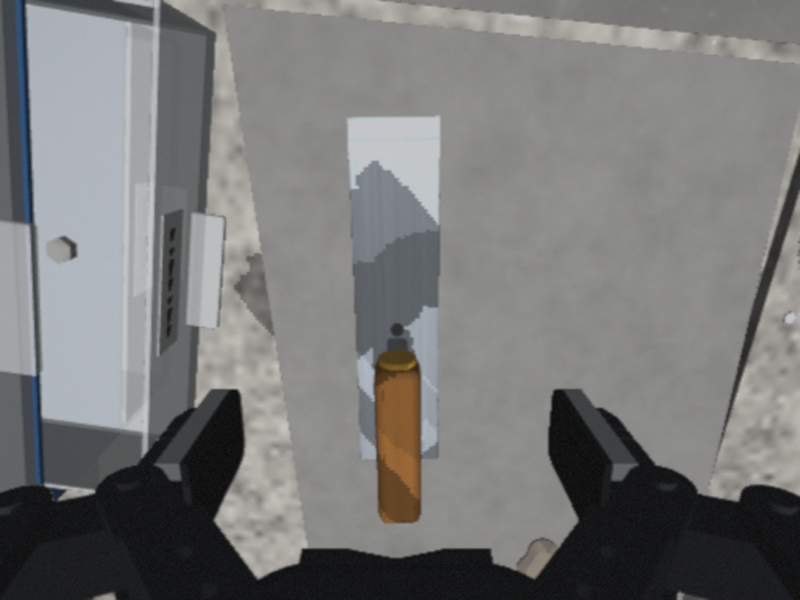

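The wrist views are clear. The tile's corners are at (294,162), (521,181), (493,385) and (291,372). The fence top's far corners are at (260,117) and (533,121), and the board's near corners at (286,444) and (499,446). The rack bars' outer corners are at (283,174), (502,174), (300,449) and (489,448). The blade runs from its front (347,117)/(440,116) to its rear (361,458)/(438,458). Next I'll fit poses to these.

```bash
cat >> h.py <<'E'
from scipy.optimize import least_squares
def fit(name,model,px,x0):
    model=np.array(model,float);px=np.array(px,float)
    def r(p):
        c,s=np.cos(p[2]),np.sin(p[2]); X=model.copy(); X[:,:2]=model[:,:2]@np.array([[c,s],[-s,c]])+p[:2]
        return (proj(name,X)-px).ravel()
    o=least_squares(r,x0,x_scale=[1,1,.01]); return o.x,np.abs(o.fun).reshape(-1,2).round(1).tolist()
E
python3 - <<'E'
from h import *
B=fit("w_board",[(82,68,30),(82,-68,30),(-115,68,10),(-115,-68,10)],[(260,117),(533,121),(286,444),(499,446)],(500,300,1.49))
T=fit("w_board",[(60,60,20),(60,-60,20),(-60,-60,20),(-60,60,20)],[(294,162),(521,181),(493,385),(291,372)],(500,300,1.49))
R=fit("w_rack",[(80,57,30),(80,37,30),(80,-37,30),(80,-57,30),(-80,57,30),(-80,37,30),(-80,-37,30),(-80,-57,30),(95,57,18),(95,-57,18)],
 [(283,174),(323,173),(466,174),(502,174),(300,449),(330,448),(456,446),(489,448),(286,143),(500,143)],(612,-100,-1.01))
L=fit("w_lift",[(140,25,5.5),(140,-25,5.5),(-70,25,7),(-70,-25,7)],[(347,117),(440,116),(361,458),(438,458)],(412,-239,-1.48))
for k,v in zip("BTRL",(B,T,R,L)): print(k,v[0].round(3),v[1])
json.dump({k:v[0].tolist() for k,v in zip("BTRL",(B,T,R,L))},open("pose.json","w"))
# tile in board frame
b,t=B[0],T[0];c,s=np.cos(b[2]),np.sin(b[2]);print(np.array([[c,s],[-s,c]])@(t[:2]-b[:2]),np.degrees(t[2]-b[2]))
E
```

```text
B [502.168 321.316   1.479] [[2.5, 1.0], [2.5, 1.3], [0.5, 1.9], [0.4, 2.4]]
T [504.675 317.649   1.418] [[0.7, 0.1], [1.5, 1.7], [0.3, 1.7], [1.2, 0.9]]
R [610.942 -97.004  -1.006] [[2.9, 1.0], [3.2, 0.1], [0.7, 1.2], [4.4, 1.2], [2.3, 1.2], [1.4, 2.2], [0.2, 4.2], [1.0, 2.1], [2.8, 1.2], [3.5, 1.3]]
L [ 410.209 -240.903   -1.46 ] [[0.3, 0.5], [0.5, 1.2], [0.2, 1.8], [0.0, 0.8]]
[-3.42066666 -2.83392384] -3.4959775451005672
```

```bash
cat >> h.py <<'E'
P=json.load(open("pose.json"))
def go(xy,bz,yaw,f=None,**k):  # tool over lifter origin xy with blade underside at bz
    p=np.array([*xy,bz+101.]); 
    return ctrl.move_ptp(p,down(yaw)) if f=="ptp" else ctrl.move_l(p,down(yaw),**k)
def fr(pose,x,y=0):
    c,s=np.cos(pose[2]),np.sin(pose[2]); return np.array([pose[0]+c*x-s*y,pose[1]+s*x+c*y])
E
python3 - <<'E'
from h import *
L,B=P["L"],P["B"]; xy=L[:2]
go(xy,60,L[2],"ptp"); print(go(xy,4,L[2],vel=80,threshold=15))
ctrl.gripper_to(20,110); s=ctrl.read_state(); print(s["grip_width"],s["grasp_force"],s["eef_pos"],s["force"])
go(xy,150,L[2],vel=120); ctrl.hold(.3); s=ctrl.read_state(); print(s["grip_width"],s["force"],s["wrist_torque"],s["t"])
go((420,-20),150,L[2],vel=200)
snap("w_inhand"); print(ctrl.read_state()["t"])
E
```

```text
False
22.552886229010085 108.20105195045471 [ 410.60803915 -241.12211629  105.54699612] [-1.11301456  0.35262224  3.45158597]
22.85473651162067 [-0.15733493  0.37892336 -2.29607791] [-0.0510557   0.00207998 -0.03514089] 10.7083
12.0167
```

View pics/w_inhand.png

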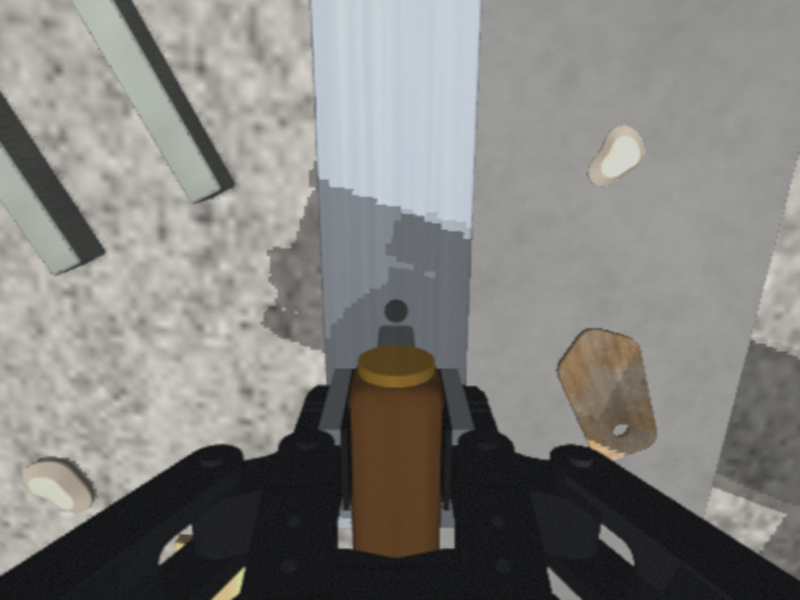

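The blade hangs straight in the hand: its centreline is at column 397 top and bottom, against an image centre of 396. I'll turn it and touch down on the near end of the board.

Run:
```python
from h import *
p=ctrl.camera_params("wrist");C=p["T_tool_cam"]
for u,v,z in((396,347,67),(396,386,41)):
    d=C[:3,:3]@np.linalg.solve(p["mtx"],[(u+.5)/1.5625-.5,(v+.5)/1.5625-.5,1.]);print("handle front tool xy",(C[:3,3]+d*(z-C[2,3])/d[2]).round(1))
B=P["B"]; Y=-2
go(fr(B,-228,Y),150,0,"ptp") if False else None
go((420,20),150,0.,"ptp"); go(fr(B,-228,Y),60,B[2],"ptp"); go(fr(B,-228,Y),18,B[2],vel=100); ctrl.hold(.3)
s0=ctrl.read_state(); print(s0["force"],s0["wrist_torque"])
r=go(fr(B,-228,Y),5,B[2],vel=12,threshold=3); s=ctrl.read_state(); print(r,s["eef_pos"],s["force"],s["wrist_torque"],s["t"])
f=ctrl.grab_frame("scene"); cv2.imwrite("pics/scene1.png",cv2.resize(f[130:300,120:370,::-1],(800,544),interpolation=cv2.INTER_CUBIC))
```

```text
handle front tool xy [18.9  1.  67. ]
handle front tool xy [19.6  1.  41. ]
[-0.57104241  0.02092555 -1.71063054] [ 0.03683001  0.02645582 -0.03389727]
True [483.09661166  93.96203684 110.69751498] [ 0.75106461 -1.42138593  3.68497752] [ 0.36889895 -0.16159619 -0.01582109] 16.0083
```

View pics/scene1.png

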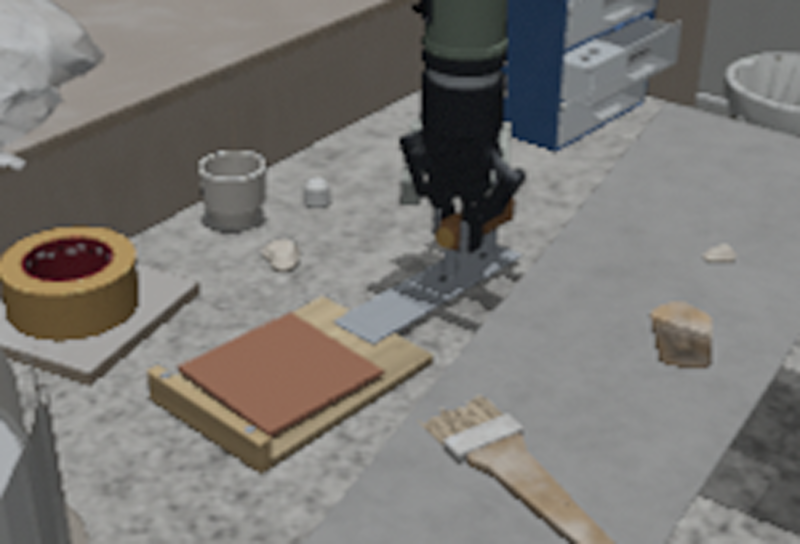

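The scene view shows the blade tip resting flat on the near end of the board, square in front of the tile. I'll slide it in.

Run:
```python
from h import *
B=P["B"]; Y=-2
for x in (-200,-170,-140,-110,-90,-80,-74):
    r=go(fr(B,x,Y),9.6,B[2],vel=50,threshold=30); s=ctrl.read_state(); print(x,r,s["eef_pos"].round(1),s["force"].round(1),s["wrist_torque"].round(2))
    if r: break
ctrl.hold(.2); snap("w_under"); print(s["t"])
```

```text
-200 False [486.2 122.  111. ] [-0.3 -2.3  6.2] [ 0.08 -0.06 -0.04]
-170 False [489.3 151.  111.5] [-1.5 -5.6  7.9] [-0.61  0.06  0.  ]
-140 False [492.1 180.7 111.6] [ 1.3 -6.9  8.9] [-0.72  0.11  0.08]
-110 False [494.8 210.2 111.6] [-1.2 -7.8  9.4] [-0.89  0.06  0.02]
-90 False [496.6 229.7 111.6] [-1.6 -9.4  9.5] [-1.08  0.08  0.07]
-80 False [497.5 240.  111.6] [-0.1 -8.5 10.1] [-1.01  0.07  0.  ]
-74 False [498.1 246.  111.6] [-0.8 -8.5 10.4] [-0.88  0.06 -0.03]
20.1917
```

View pics/w_under.png

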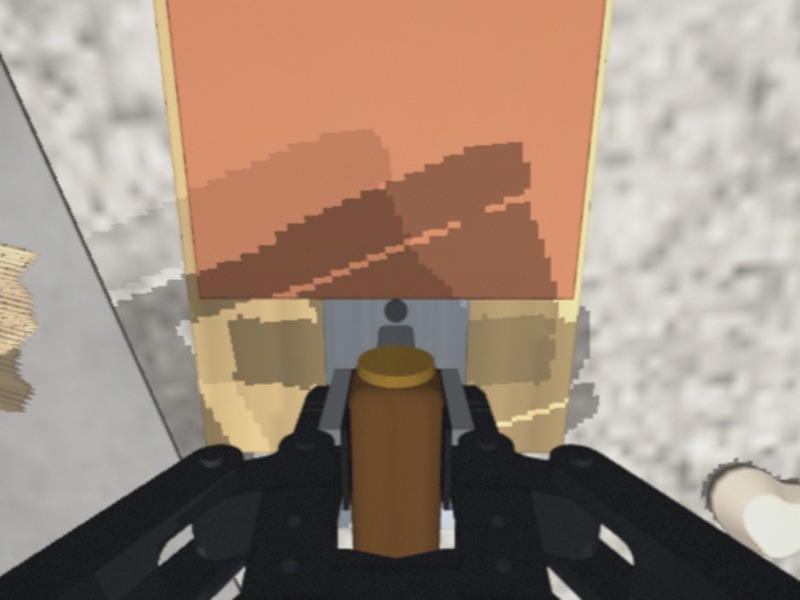

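The tile is square to the blade, with its near edge level at row 298 between columns 200 and 576. It sits well onto the blade. I'll work out its offset in the tool frame, lift, and look again.

```bash
cat >> h.py <<'E'
def tool(u,v,z):
    p=ctrl.camera_params("wrist");C=p["T_tool_cam"]
    d=C[:3,:3]@np.linalg.solve(p["mtx"],[(u+.5)/1.5625-.5,(v+.5)/1.5625-.5,1.]);return (C[:3,3]+d*(z-C[2,3])/d[2])
E
python3 - <<'E'
from h import *
for a in((200,298),(576,298),(325,299),(467,299)): print(tool(*a,88 if a[0] in(200,576) else 98).round(1))
B=P["B"];Y=-2
go(fr(B,-74,Y),14,B[2],vel=20); ctrl.hold(.2); go(fr(B,-74,Y),60,B[2],vel=60); ctrl.hold(.3)
s=ctrl.read_state(); print(s["force"],s["wrist_torque"],s["eef_pos"],s["t"]); snap("w_lifted")
a=cv2.imread("w_under_raw.png"); b=cv2.imread("w_lifted_raw.png")
cv2.imwrite("pics/cmp.png",np.hstack([cv2.resize(i[0:250,90:400],(400,322)) for i in (a,b)]))
E
```

```text
[ 25.9 -62.5  88. ]
[26.1 56.2 88. ]
[ 22.6 -24.4  98. ]
[22.7 23.3 98. ]
[ 0.00452118 -0.21508861 -4.20850506] [-0.22101726 -0.03159482  0.0040769 ] [497.14418712 247.37141942 160.57731296] 22.225
```

View pics/w_lifted.png

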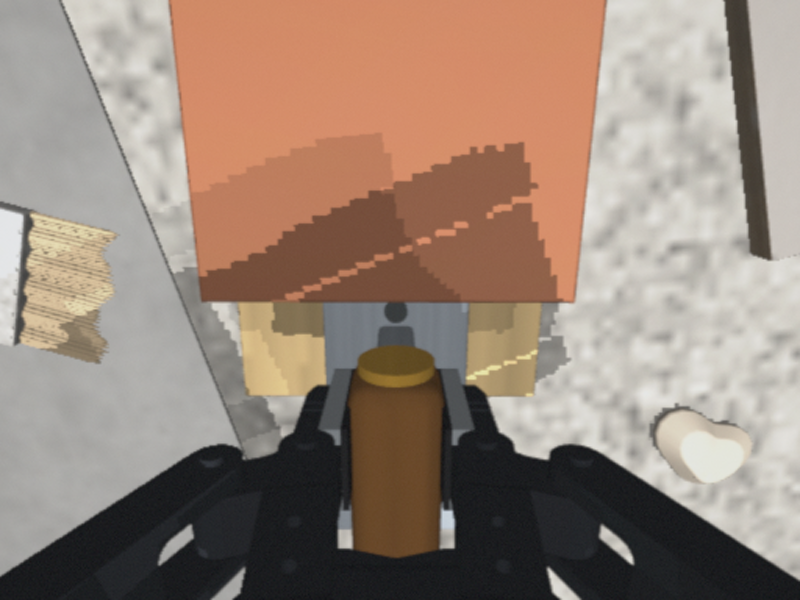

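The lifted tile is square on the blade: its near edge runs (202,301) to (575,301), so it is about 3 mm left of the blade's centreline. I'll carry it over the rack slowly and hover.

Run:
```python
from h import *
e=[tool(202,301,88),tool(575,301,88)]; m=np.mean(e,0); print(m.round(1))
B,R=P["B"],P["R"]; T=(m[0]+60,-m[1]); print(T)
json.dump(T,open("tile.json","w"))
xy=fr(R,-T[0],-T[1])
go(fr(B,-90,-2),110,B[2],vel=90); go((450,90),110,.8,vel=130); go((460,0),110,0.,vel=70); go(xy,80,R[2],vel=75); go(xy,42,R[2],vel=40); ctrl.hold(.3)
s=ctrl.read_state(); print(s["force"],s["wrist_torque"],s["eef_pos"],xy,s["t"]); snap("w_hover")
```

```text
[25. -3. 88.]
(np.float64(84.97028136623067), np.float64(2.957086686299789))
[ 0.34028952 -0.12067637 -4.54675664] [0.10933899 0.10560715 0.01551057] [563.08252237 -26.79342384 143.21645437] [562.98274032 -26.80013049] 28.7667
```

View pics/w_hover.png

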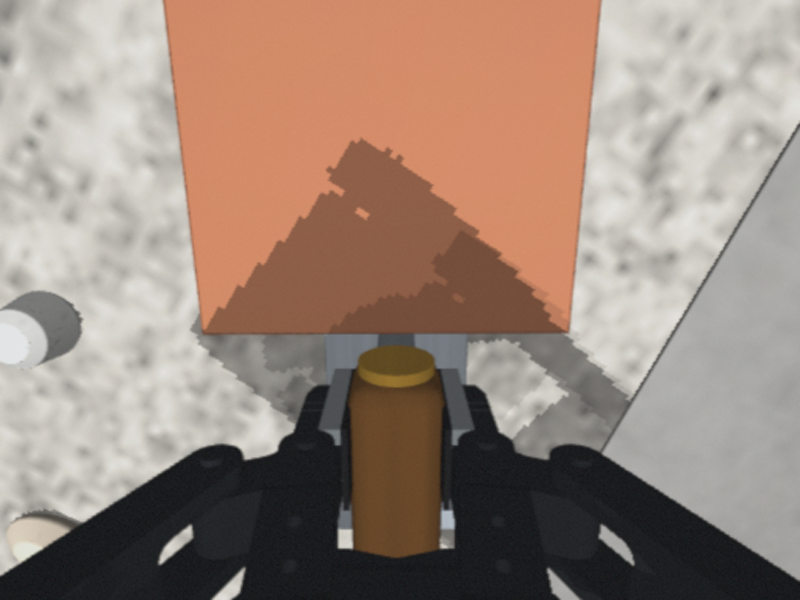

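In the hover view the tile has slid about 9 mm back on the blade: its near edge is now (203,332) to (569,333), still square. I've used all 10 picture views, so from here I'll measure the tile by colour segmentation in code. First I'll correct the offset, re-measure, and then lower.

```bash
cat >> h.py <<'E'
def tilemask(name):
    i=cv2.imread(name+"_raw.png").astype(int); b,g,r=i[...,0],i[...,1],i[...,2]
    m=((r>1.45*g)&(g<1.35*b)&(r>60)).astype(np.uint8)  # reddish, not orange/wood
    n,l,st,_=cv2.connectedComponentsWithStats(cv2.morphologyEx(m,cv2.MORPH_OPEN,np.ones((3,3)))); return l==1+np.argmax(st[1:,4])
def inhand(name):
    m=tilemask(name); rows=np.where(m[:,170:230].mean(1)>.5)[0]; v=rows.max()+.5
    ed=[(r,*(np.where(m[r])[0][[0,-1]]+[-.5,.5])) for r in range(5,int(v)-5)]
    f=lambda k: np.polyfit([e[0] for e in ed],[e[k] for e in ed],1)
    l,r=f(1),f(2); S=lambda u,w: tool((u+.5)*1.5625-.5,(w+.5)*1.5625-.5,88)
    a,b,c,d=S(np.polyval(l,v),v),S(np.polyval(r,v),v),S(np.polyval(l,5),5),S(np.polyval(r,5),5)
    mid=(c+d-a-b)/2; print(name,"edge row",v*1.56,"near corners",a.round(1),b.round(1),"yaw deg",np.degrees(np.arctan2(mid[1],mid[0])).round(2))
    return a,b,np.arctan2(mid[1],mid[0])
E
python3 - <<'E'
from h import *
inhand("w_lifted"); a,b,y=inhand("w_hover")
E
```

```text
w_lifted edge row 298.74 near corners [ 26.  -53.6  88. ] [26.2 56.7 88. ] yaw deg -1.71
w_hover edge row 306.54 near corners [ 23.3 -60.3  88. ] [23.6 54.7 88. ] yaw deg -0.25
```

Run:
```python
from h import *
i=cv2.imread("w_hover_raw.png"); print(i[[205,208,211,214,217]][:,[140,180,220,300,350]].tolist())
print("wood",cv2.imread("w_board_raw.png")[270,200:300:30].tolist(), "handle",i[270,256])
s=open("h.py").read().replace("(r>1.45*g)&(g<1.35*b)&(r>60)","(r>1.35*g)&(g<1.5*b)&(r>40)");open("h.py","w").write(s)
import importlib,h;importlib.reload(h)
for n in("w_under","w_lifted","w_hover"): h.inhand(n)
print(tool(203,332,88),tool(569,333,88))
```

```text
[[[71, 95, 141], [69, 95, 139], [59, 79, 118], [59, 79, 117], [61, 79, 120]], [[69, 94, 140], [70, 95, 141], [60, 78, 117], [58, 77, 115], [59, 77, 116]], [[71, 96, 142], [68, 93, 139], [58, 76, 115], [56, 75, 113], [56, 74, 112]], [[83, 91, 105], [96, 103, 113], [121, 115, 112], [97, 101, 104], [114, 118, 120]], [[100, 105, 107], [109, 112, 115], [126, 120, 115], [94, 98, 100], [113, 117, 119]]]
wood [[79, 110, 127], [133, 186, 202], [136, 190, 201], [138, 192, 201]] handle [ 41  71 105]
w_under edge row 297.18 near corners [ 26.5 -61.   88. ] [26.7 56.9 88. ] yaw deg 0.08
w_lifted edge row 300.3 near corners [ 25.4 -60.4  88. ] [25.7 57.2 88. ] yaw deg 0.08
w_hover edge row 331.5 near corners [ 14.9 -61.2  88. ] [15.1 56.5 88. ] yaw deg -0.33
[ 14.99595591 -61.04829325  88.        ] [14.90112934 56.88773918 88.        ]
```

Run:
```python
from h import *
R=P["R"]; 
def target(a,b,y): return 74.7+(a[0]+b[0])/2-15, -((a[1]+b[1])/2+60*np.tan(y))
t=target(*inhand("w_hover")); yaw=R[2]-.005
def xyof(t): return fr([R[0],R[1],yaw],-t[0],-t[1])
go(xyof(t),42,yaw,vel=15); go(xyof(t),34,yaw,vel=20); ctrl.hold(.3); snap("h2"); t2=target(*inhand("h2")); print(t,t2)
if np.hypot(*np.subtract(t2,t))>1.2: print("moved again"); go(xyof(t2),34,yaw,vel=10); t=t2
xy=xyof(t)
for bz in (30,28,26,24,22,19,16,14):
    go(xy,bz,yaw,vel=15); s=ctrl.read_state(); print(bz,s["eef_pos"].round(1),s["force"].round(1),s["wrist_torque"].round(2))
ctrl.hold(.2); snap("h3"); inhand("h3"); print(ctrl.read_state()["t"]); json.dump([*t,yaw],open("tile.json","w"))
```

```text
w_hover edge row 331.5 near corners [ 14.9 -61.2  88. ] [15.1 56.5 88. ] yaw deg -0.33
h2 edge row 331.5 near corners [ 14.9 -61.5  88. ] [15.1 56.2 88. ] yaw deg -0.26
(np.float64(74.71228838143392), np.float64(2.7226050230271475)) (np.float64(74.71651375002484), np.float64(2.9060918574351375))
30 [568.8 -35.1 130.7] [ 0.3 -0.4 -4.4] [ 0.19  0.09 -0.  ]
28 [569.  -35.2 129. ] [-0.4  0.3 -4.7] [0.12 0.09 0.04]
26 [569.2 -35.1 127.3] [-0.6  1.2 -2.9] [ 0.1   0.09 -0.02]
24 [569.1 -35.2 125. ] [-0.  -0.1 -1.7] [0.05 0.06 0.01]
22 [569.  -35.3 122.9] [-0.3 -0.5 -2.8] [0.   0.02 0.05]
19 [569.  -35.2 119.8] [-0.3  0.6 -1.8] [-0.04  0.01  0.  ]
16 [568.9 -35.2 116.8] [-0.3 -0.  -0.9] [-0.02  0.    0.05]
14 [568.9 -35.2 114.9] [ 0.2 -0.2 -2.7] [-0.03 -0.04  0.02]
h3 edge row 347.1 near corners [  9.5 -67.5  88. ] [ 9.7 61.2 88. ] yaw deg -0.39
33.3333
```

Run:
```python
from h import *
R=P["R"]; t0,t1,yaw=json.load(open("tile.json")); Rp=[R[0],R[1],yaw]
go(fr(Rp,-t0-30,-t1),14,yaw,vel=40); s=ctrl.read_state(); print(s["force"].round(1))
go(fr(Rp,-230,-t1),14,yaw,vel=80); s=ctrl.read_state(); print(s["force"].round(1))
xy=fr(Rp,-230,-t1); go(xy,115,yaw,vel=120); ctrl.hold(.2)
f=ctrl.grab_frame("top"); cv2.imwrite("topB_raw.png",f[:,:,::-1])
print(ctrl.read_state()["t"],xy)
```

```text
[ 0.8 -0.  -2.9]
[-0.  -0.5 -2.7]
37.1917 [486.55202686  96.47597004]
```

Run:
```python
from h import *
p=ctrl.camera_params("top"); R=P["R"]
m=tilemask("topB"); cnt=max(cv2.findContours(m.astype(np.uint8)[:],0,1)[0],key=cv2.contourArea); rr=cv2.minAreaRect(cnt); print(rr)
ys,xs=np.where(m); c=np.array([xs.mean(),ys.mean()]); X=unproj(p,p["R"],p["t"],c,39)
cc,s=np.cos(R[2]),np.sin(R[2]); print("tile from top, rack frame",np.array([[cc,s],[-s,cc]])@(X[:2]-R[:2]))
box=np.array([unproj(p,p["R"],p["t"],q,40)[:2] for q in cv2.boxPoints(rr)]); d=box-np.roll(box,1,0); print(np.hypot(*d.T),np.degrees(np.arctan2(d[:,1],d[:,0])-R[2])%90)
# rack in top0 via edge points read earlier (bar outer corners)
q=np.array([(421,267),(505,210),(543,262),(457,318)]); print("rack centre top (to crossbar)",np.mean([top(*a,30)[:2] for a in q],0),fr(R,7.5))
```

```text
((306.6153869628906, 168.923095703125), (46.04011535644531, 47.149513244628906), 56.30992889404297)
tile from top, rack frame [-2.29542613  1.35694142]
[115.26409591 119.67847778 115.90555087 118.57698789] [8.94829653e+01 3.38454296e-02 8.89406388e+01 8.97315160e+01]
rack centre top (to crossbar) [612.31219757 -99.34597386] [ 614.95498612 -103.34020473]
```

Run:
```python
from h import *
for n,a in dict(chip=(487,457),scraper1=(422,470),scr2=(365,490),edgeL=(400,383),edgeR=(525,362),lowL=(400,540),lowR=(600,515)).items(): print(n,top(*a,4).round()[:2])
```

```text
chip [ 300. -100.]
scraper1 [282.   6.]
scr2 [252.  99.]
edgeL [422.  38.]
edgeR [ 451. -168.]
lowL [172.  44.]
lowR [ 204. -278.]
```

Run:
```python
from h import *
xy=(382,-70); yaw=-1.43
go((440,30),115,yaw+.2,vel=150); go(xy,60,yaw,vel=150); go(xy,14,yaw,vel=80); ctrl.hold(.2)
r=go(xy,2,yaw,vel=12,threshold=3); s=ctrl.read_state(); print(r,s["eef_pos"],s["force"])
go(xy,s["eef_pos"][2]-101-.8,yaw,vel=10); s=ctrl.read_state(); print(s["eef_pos"],s["force"],s["wrist_torque"])
ctrl.gripper_to(60); ctrl.hold(.2); ctrl.gripper_to(85)
go(xy,120,yaw,vel=120)
R=P["R"]; d=np.array([np.cos(-1.01),np.sin(-1.01)]); sh=72-.302*299
ctrl.move_ptp(np.array([*(np.array((612,-100))-sh*d),230]),down(-1.01)); ctrl.hold(.3); snap("fin")
f=ctrl.grab_frame("top"); cv2.imwrite("topC_raw.png",f[:,:,::-1]); print(ctrl.read_state()["t"])
m=tilemask("fin").astype(np.uint8); c=max(cv2.findContours(m,0,1)[0],key=cv2.contourArea); ap=cv2.approxPolyDP(c,8,True)[:,0]; print(cv2.contourArea(c),ap.tolist())
px=(cv2.boxPoints(cv2.minAreaRect(c)))
ap=ap.astype(float)
if len(ap)==4:
    ctr=ap.mean(0); ap+=.6*np.sign(ap-ctr); o=sorted(ap.tolist(),key=lambda q:np.arctan2(q[1]-ctr[1],q[0]-ctr[0])) # TL,TR,BR,BL
    px=(np.array(o)+.5)*1.5625-.5
    v,res=fit("fin",[(60,60,40),(60,-60,40),(-60,-60,40),(-60,60,40)],px,R); print(v,res)
    cc,s_=np.cos(R[2]),np.sin(R[2]); print("tile in rack",np.array([[cc,s_],[-s_,cc]])@(v[:2]-R[:2]),np.degrees(v[2]-R[2]))
```

```text
True [381.93973352 -69.95230674 105.48251763] [ 0.10978877 -0.02965428  5.06544887]
[382.01603358 -69.9730087  105.48792054] [-3.12889302  1.54304119 10.55273221] [ 0.14219889  0.66667402 -0.05335076]
44.3583
19154.0 [[174, 139], [184, 273], [317, 273], [324, 138]]
[611.48083213 -96.57709651  -1.00231889] [[2.3, 0.6], [2.6, 0.5], [1.3, 0.5], [1.7, 1.5]]
tile in rack [-0.07247735  0.6833487 ] 0.22569170906798375
```

Run:
```python
from h import *
a,b=[cv2.imread(n).astype(int) for n in("top_raw.png","topC_raw.png")]
for n,(u,v) in dict(plug=(387,222),lump=(320,253)).items():
    u,v=int(u/1.5625),int(v/1.5625); print(n,np.abs(a-b)[v-10:v+10,u-10:u+10].mean().round(1))
print(ctrl.finish_job())
```

```text
plug 12.6
lump 12.8
the job is handed in; nothing more can be done
None
```

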